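Clamp a copper test coupon on the sloping exposure stand

ROBOT

A 6-joint arm with a two-finger parallel gripper is mounted at the origin on the work surface. World frame = base frame: x ahead of the robot, y to its left, z up, the work surface at z = 0. Lengths are in m, angles in degrees, forces in N, time in s.
With the tool pointing down it reaches from about 0.35 to 0.725 m from the base axis. Payload 6 kg.
Tool frame: the origin (TCP) lies between the finger pads; the fingertips stand 11 mm ahead of it and the grasp point (between the pads) lies 8 mm behind it; z points along the fingers, y is the line along which they close (so a half turn about z gives the same grasp; the last joint's range is limited). The gripper opens to 85 mm and grips with 20 to 120 N. Pads are 22 mm wide; open, the fingers measure 114 mm over their backs; the gripper's body (76 mm by 85 mm) begins 54 mm behind the grasp point. The pads swing forward as they close: fully open they stand 13 mm farther back than shut.
Start: joints at [82.546, 2.303, 4.859, 0, -92.561, -19.12], TCP at [0.268, 0.537, 0.242] pointing down, gripper open.
Joint ranges: [-146.85, 146.85], [-73.84, 115.35], [-62.03, 85.46], [-188.31, 113.3], [-161.28, -10.13], [-171.36, 171.36]. Speed limits (degrees/s): [147.25, 147.25, 172.46, 180, 180, 180].

INTERFACE

Orientations are given as a 3x3 rotation matrix whose columns are the frame's x, y, z axes.
In Python, from rig import telemetry, cams, sign_off gives the robot as it stands.
- The arm moves only by the tool apply_moves, never from a script. Its argument "plan" is a list of rows, each an object of numbers: "x", "y", "z": the shift along the tool's x, y, z in mm; "yaw": the turn about the tool's z in degrees. In form: [{"x": .., "y": .., "z": .., "yaw": ..}, ...]. A call has 1 to 8 rows; each row is the pose to reach, as a shift and turn from the pose commanded when the call began, along the tool's axes at that moment; what a row does not reach only later rows make up. A row lasts 1/10 s, in which the tool goes at most 50 mm and 8.59 degrees, less where a joint would pass 70% of its speed; a pose out of reach is approached as far as the arm can. A call with a gripper value outside its range is refused whole. "jaw" is the gripper command: -1 is fully open, 1 is shut, values between are in proportion, set as the call begins (left out, the last holds). The fingers move at their own pace and stop on an object; "force" is the grip in N (left out, the last holds). Time passes only in rows, so rows that repeat a pose let the fingers close. It gives the time, the measured TCP pose, the force, the opening and the grip force at its end, in the units of the state.
- telemetry.sense(): the state, without advancing time (a new reading comes with each control period).
- cams.capture(name): name is "scene" or "side" or "wrist"; returns a dict with "color" (420x560x3 uint8, red, green, blue), "range_z" (420x560 float32, m along the optical axis (not along the pixel's ray), 0 where there is no reading), "camera_matrix" (3x3 intrinsics, pixels), "rvec" (rotation vector, rad) and "tvec" (3), from world to camera coordinates, as OpenCV has them; the wrist camera has in their place "mount" (4x4, takes a point from camera to tool coordinates, whose origin is the TCP and whose axes are the flange's). Camera axes: x right, y down, z forward; pixel columns grow to the right and rows downward; lengths in m; the calibration is good to about 2 mm. A picture is of the moment at which its call begins: read the wrist's pose just before it.
- sign_off(): hands the job in; it is judged then, once.
The state is a dict: "t": time; "q": joint angles; "joint_vel": joint speeds; "tau": joint torques, N m; "tool_pos": TCP position; "tool_rot": TCP orientation; "force": force on the tool from outside, world axes, zero at the start; "wrist_torque": the same for the moment, N m; "width": finger opening in m; "grasp_force": force on a finger pad.
Only numpy, scipy, OpenCV 4.12 (cv2) and the standard library are available. Lean on these libraries where they do the work, as an engineer would, in place of code of your own. Each camera call takes 0.05 s, during which the arm holds its last target. There are 200 camera calls.

TASK

Take the copper coupon from the white tile and lay it on the sloping bed of the stand, its lower short end against the bed's lower ledge, square and centred between the two blue lines; set it down flush while still gripping it, do not let it drop. Then push the red toggle-clamp handle fully down, over centre to its stop, so that the orange pad holds the coupon, and let go. Leave the amber jar, the beaker and the crucible where they are.

Things in the scene. Friction and masses are not known exactly. Their poses are not given: they have to be found in the camera images.
- coupon: Loose solid copper bar, 76 mm long (its x), 42 mm wide (its y), 14 mm thick (its z), about 0.4 kg. Origin: centre of its underside. It starts lying flat on the white tile. Either end may point down the slope.
- tile: Fixed white ceramic tile, 160 x 160 x 8 mm, flat on the bench; origin at the centre of its underside.
- seat (a point): Point on the stand's aluminium bed where the centre of the coupon's underside belongs. Its x points up the slope (away from the robot), y across the bed to the clamp, z square out of the bed. The bed slopes 35 degrees, faces the robot and spans x -60 to +70, y -75 to +215 mm about this point. Two thin blue lines along x at y = +-23.5 mm frame the seated coupon; the bed beside it is bare for 50 mm.
- ledge (a point): Foot of the stop face of the dark ledge at the bed's lower end, 38 mm down the slope from seat (axes as there). The ledge is 10 mm thick, 9 mm high, 90 mm long across the bed; the lower short end of the seated coupon rests against it.
- clamp_arm_pivot (a point): Axis of the clamp arm, 105 mm from the seat along the bed's y and 45 mm out of the bed (axes as seat). The arm is 121 mm long and 22 mm wide; linked to the handle, it swings down on the coupon as the handle goes down. Open, it stands up out of the bed, to about 170 mm above it, and its pad stays 70 mm or more from the seat's centre line.
- handle_pivot (a point): Axis of the clamp handle: 170 mm from the seat point along the bed's y and 50 mm out of the bed; axes as seat. The handle swings in the plane of the bed's y and z.
- handle_grip (a point): Point on the centre line of the red round handle grip (18 mm diameter, spanning 41 to 130 mm from the pivot), 100 mm from the pivot. Its y points along the handle away from the pivot, its z square to the handle, out of the side that is pushed (up, when the handle is down), its x is parallel to the bed's x.
- clamp_handle (a joint): Handle angle, rad. At 0 (open, the start) it rises 72 degrees from the bed, leaning to the bed's +y; grows as it is pushed outwards and down; stop at 1.175 (5 degrees above parallel to the bed). Open, it stays up by itself. Centre is at 1.10: before it the sprung pad pushes the handle back up, beyond it the pad tends to drive it on to the stop; left at the stop it stays. Pushing the grip point takes 1 to 3 N, about 7 N just before centre.
- clamp_pad: Orange pad, 20 mm diameter and 12 mm thick, on a sprung spindle at the end of the clamp arm; origin at the centre of its pressing face. Clamped, it presses the middle of the coupon's top face with about 10 N.
- reagent: Bystander: loose amber jar with blue cap, 68 mm diameter, 120 mm high; origin at the centre of its underside.
- beaker: Bystander: loose open glass beaker, 68 mm diameter, 85 mm high; origin at the centre of its underside.
- crucible: Bystander: loose white crucible, 42 mm diameter, 38 mm high; origin at the centre of its underside.
Things that resemble listed ones, but are neither listed nor needed, are in the scene too. Of the things that look like the coupon, the middle-sized one is meant.

How it is judged:
By the outcome, as a careful person would: the job done as asked, in the order asked, and still so for the second after the job is handed in, with the robot touching nothing.
It also fails if it takes over 56 s, if anything falls off the work surface, if the arm or the gripper's body presses on something with over 40 N, if the wrist force passes 120 N, or if a joint passes its speed limit or range.

## Working session

There is one attempt and no reset: what is moved stays moved. The work goes in short steps, Python scripts to look and compute and a tool call to move; the robot and the scene stay as the last step left them, time stands still between calls to the robot, and variables do not carry over. Pictures are saved under pics/ and viewed, at most 10 in all, crops included, and the job is handed in when it is done.

Besides the shell and the picture viewer there is one more tool, called after "Call:" as name(argument=value, ...) on one line, values as JSON. apply_moves: Moves the arm, as the interface text tells. Its arguments: {"type":"object","properties":{"plan":{"type":"array","items":{"type":"object","properties":{"x":{"type":"number"},"y":{"type":"number"},"z":{"type":"number"},"yaw":{"type":"number"}}}},"jaw":{"type":"number"},"force":{"type":"number"}},"required":["plan"]}

```bash
mkdir -p pics; ls
cat > h.py <<'E'
import numpy as np, cv2
from rig import telemetry, cams
def grab(n):
    s=telemetry.sense(); c=cams.capture(n)
    if n=='wrist':
        T=np.eye(4);T[:3,:3]=s['tool_rot'];T[:3,3]=s['tool_pos'];M=T@np.array(c['mount'])
    else:
        R=cv2.Rodrigues(np.array(c['rvec'],float))[0];M=np.eye(4);M[:3,:3]=R.T;M[:3,3]=-R.T@np.array(c['tvec']).ravel()
    c['M']=M; K=np.array(c['camera_matrix']); z=c['range_z']
    v,u=np.mgrid[:z.shape[0],:z.shape[1]]
    P=np.stack([(u-K[0,2])/K[0,0]*z,(v-K[1,2])/K[1,1]*z,z],-1)
    c['P']=P@M[:3,:3].T+M[:3,3]; c['P'][z==0]=np.nan
    return c
def save(n,img,f=1):
    cv2.imwrite('pics/'+n,cv2.resize(img[...,::-1],None,fx=f,fy=f,interpolation=cv2.INTER_CUBIC))
E
python3 - <<'E'
from h import *
import pickle
ims=[]
for n in ['scene','side','wrist']:
    c=grab(n); pickle.dump(c,open(n+'.pkl','wb')); print(n,c['M'].round(3).tolist()); save(n+'0.png',c['color'],1.4)
s=telemetry.sense();print(s['tool_pos'],s['tool_rot'],s['t'],s['width'])
E
```

```text
pics
scene [[0.726, 0.517, -0.453, 1.034], [0.687, -0.538, 0.488, -0.606], [0.008, -0.666, -0.746, 1.04], [0.0, 0.0, 0.0, 1.0]]
side [[0.95, -0.232, 0.208, 0.235], [-0.312, -0.733, 0.605, -0.751], [0.012, -0.64, -0.768, 1.059], [0.0, 0.0, 0.0, 1.0]]
wrist [[-0.447, -0.863, -0.234, 0.327], [-0.894, 0.432, 0.115, 0.505], [0.002, 0.261, -0.965, 0.373], [0.0, 0.0, 0.0, 1.0]]
[0.26824541 0.53642836 0.24150897] [[ 8.94374005e-01 -4.47319682e-01 -4.91553867e-04]
 [-4.47319929e-01 -8.94373073e-01 -1.29852489e-03]
 [ 1.41223196e-04  1.38124874e-03 -9.99999036e-01]] 0.15 0.0852479766420493
```

View pics/scene0.png

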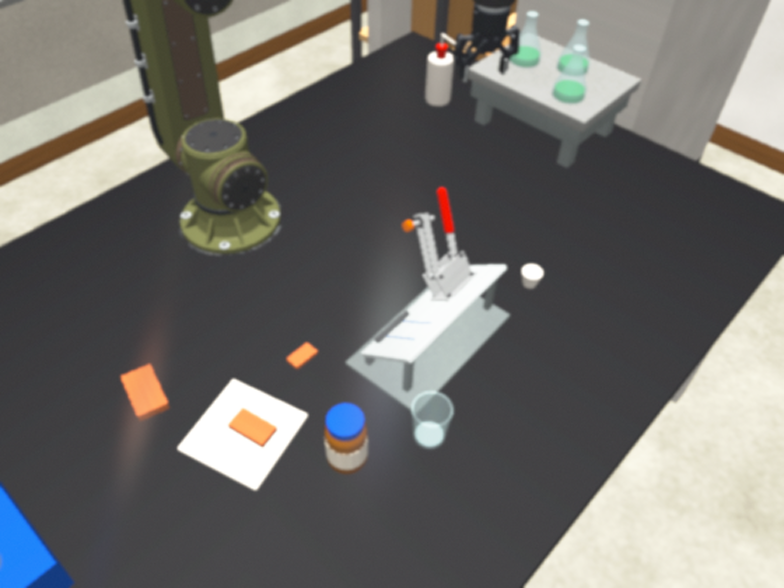

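View pics/side0.png

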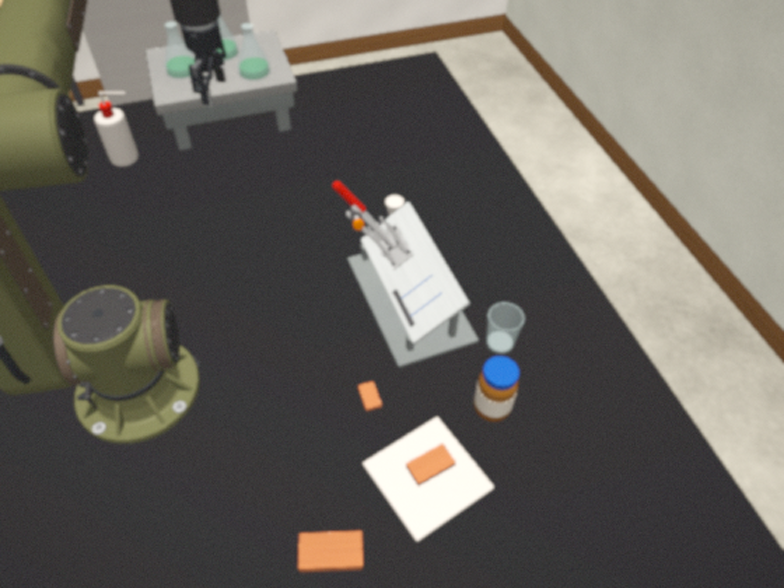

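Scene view, 784-px picture: there are three copper pieces: a large one at (145,390), one on the white tile at (253,427) and a small one at (302,355). The tile one is middle-sized and lies on the tile, so it fits; I'll confirm it in a crop. The stand is at (430,310), with its blue lines at (405,330), the red handle at (446,210) and the crucible at (532,273).

```bash
cat > m.py <<'E'
from h import *
import pickle
for n in ['scene','side','wrist']:
    c=pickle.load(open(n+'.pkl','rb')); hsv=cv2.cvtColor(c['color'],cv2.COLOR_RGB2HSV); P=c['P']; H,S,V=cv2.split(hsv)
    def comps(m,name,mn=8):
        k,l,st,ce=cv2.connectedComponentsWithStats(m.astype(np.uint8))
        for i in range(1,k):
            if st[i,4]>=mn:
                q=P[l==i]; q=q[~np.isnan(q[:,0])]
                if len(q)<5: continue
                med=np.median(q,0); 
                if np.abs(med[:2]).max()>1: continue
                top=q[:,2]; r=cv2.minAreaRect((q[top>np.median(top)-.004][:,:2]*1000).astype(np.float32))
                print(n,name,ce[i].round(0),st[i,4],'med',(med*1000).round(),'z',(np.percentile(top,[5,95])*1000).round(),'rect',np.round(r[0]),np.round(r[1]),round(r[2],1))
    comps((H>4)&(H<16)&(S>140)&(V>120),'orange')
    comps(((H<4)|(H>176))&(S>180)&(V>120),'red')
    comps((H>95)&(H<125)&(S>40)&(V>120),'blue')
    comps((S<25)&(V>215),'white',100)
E
python3 m.py
python3 - <<'E'
from h import *
import pickle
c=pickle.load(open('scene.pkl','rb'))['color'];a=cv2.resize(c[230:330,70:250],None,fx=4,fy=4,interpolation=2)
b=cv2.resize(c[125:265,240:390],None,fx=4,fy=4,interpolation=2)
save('crop1.png',a); save('crop2.png',b)
E
```

```text
scene orange [291. 161.] 54 med [455.  78. 220.] z [  1. 227.] rect [456.  80.] [18. 24.] 41.9
scene orange [215. 253.] 223 med [ 405. -150.   10.] z [ 2. 13.] rect [ 404. -150.] [31. 52.] 0.8
scene orange [103. 279.] 795 med [ 267. -401.   19.] z [ 8. 22.] rect [ 263. -401.] [ 54. 102.] 74.7
scene orange [180. 305.] 351 med [ 466. -314.   23.] z [20. 26.] rect [ 466. -316.] [71. 39.] 11.2
scene orange [244. 317.] 153 med [ 632. -261.   92.] z [81. 99.] rect [ 625. -255.] [60. 23.] 31.7
scene red [315.  35.] 48 med [ 25. 691. 156.] z [140. 163.] rect [ 19. 694.] [30. 23.] 4.3
scene red [318. 149.] 225 med [464. 174. 200.] z [  1. 233.] rect [460. 178.] [17. 42.] 59.2
scene blue [246. 300.] 625 med [ 614. -236.  120.] z [  1. 124.] rect [ 614. -236.] [57. 59.] 45.9
scene blue [ 17. 394.] 2055 med [ 386. -684.    8.] z [ 3. 82.] rect [ 366. -699.] [ 78. 210.] 90.0
scene white [401.  58.] 1942 med [339. 768. 155.] z [152. 159.] rect [300. 797.] [328. 248.] 0.2
scene white [314.  42.] 102 med [ 32. 688. 129.] z [124. 134.] rect [ 27. 690.] [61. 57.] 47.8
scene white [309. 226.] 2235 med 
[... 1283 characters left out ...]
t [ 616. -236.] [61. 58.] 24.0
side white [78. 84.] 103 med [ 22. 684. 127.] z [124. 131.] rect [ 22. 690.] [57. 53.] 15.8
side white [298. 195.] 3031 med [567.  26.  98.] z [ 56. 126.] rect [579.  57.] [ 56. 289.] 2.9
side white [305. 343.] 3610 med [ 446. -344.    7.] z [ 4. 11.] rect [ 455. -327.] [160. 160.] 15.9
wrist white [ 37. 266.] 10041 med [307. 689. 155.] z [153. 156.] rect [299. 667.] [112. 120.] 48.1
wrist white [122. 315.] 151 med [297. 571. 281.] z [280. 282.] rect [297. 570.] [7. 5.] 79.6
wrist white [442. 315.] 151 med [256. 489. 281.] z [280. 282.] rect [255. 488.] [5. 4.] 67.7
wrist white [ 67. 412.] 486 med [206. 742. 155.] z [154. 156.] rect [239. 668.] [ 23. 191.] 25.0
```

View pics/crop1.png

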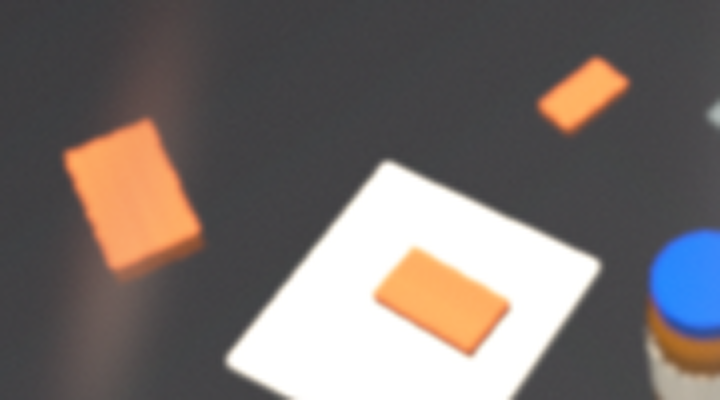

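View pics/crop2.png

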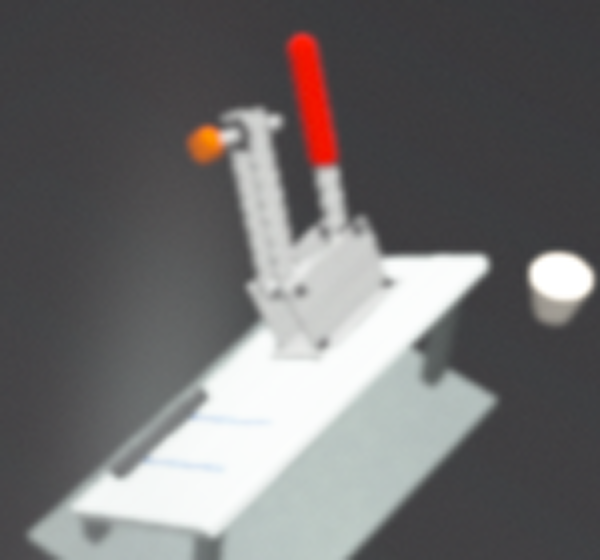

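Crop 1 confirms that the coupon on the tile is the middle-sized one of the three. Crop 2 shows the open clamp (pad, arm and red handle), the ledge at about (160,430) and the blue lines at about (235,418) and (185,466). Next I'll measure the bed frame.

Run:
```python
from h import *
import pickle
for n in ['scene','side']:
    c=pickle.load(open(n+'.pkl','rb')); P=c['P']; col=c['color'];H,S,V=cv2.split(cv2.cvtColor(col,cv2.COLOR_RGB2HSV))
    m=(S<40)&(V>150)&(P[...,0]>.45)&(P[...,0]<.68)&(P[...,1]>-.13)&(P[...,1]<.02)&(P[...,2]>.03)
    q=P[m]
    for _ in range(5):
        ce=np.median(q,0) if _==0 else q.mean(0); nn=np.linalg.svd(q-ce,full_matrices=False)[2][2]; nn*=np.sign(nn[2]); d=(q-ce)@nn; q=q[abs(d)<max(2*d.std(),.002)]
    print(n,len(q),'normal',nn.round(4),'tilt',np.degrees(np.arccos(nn[2])),'dir',np.degrees(np.arctan2(-nn[1],-nn[0])),'ce',ce.round(4))
    # ray-plane for pixels
    K=c['camera_matrix'];M=c['M'];v,u=np.mgrid[:420,:560]
    D=np.stack([(u-K[0,2])/K[0,0],(v-K[1,2])/K[1,1],np.ones_like(u)*1.],-1)@M[:3,:3].T
    t=((ce-M[:3,3])@nn)/(D@nn); X=M[:3,3]+t[...,None]*D
    ex=np.array([-nn[0]*nn[2],-nn[1]*nn[2],1-nn[2]**2]);ex/=np.linalg.norm(ex);ey=np.cross(nn,ex)
    L=(X-ce)@np.stack([ex,ey,nn],1)*1000
    near=(abs(L[...,0])<90)&(abs(L[...,1])<150)
    bl=near&(H>90)&(H<130)&(S>18)&(V>140)
    k,l,st,cc=cv2.connectedComponentsWithStats(bl.astype(np.uint8))
    for i in range(1,k):
        if st[i,4]>8:
            w=L[l==i][:,:2]; p=np.polyfit(w[:,0],w[:,1],1); print(' blue',st[i,4],w.mean(0).round(1),w.min(0).round(1),w.max(0).round(1),'slope deg',np.degrees(np.arctan(p[0])).round(2))
    dk=near&(V<110)&(L[...,0]>-90)
    k,l,st,cc=cv2.connectedComponentsWithStats(dk.astype(np.uint8))
    for i in range(1,k):
        if st[i,4]>30:
            w=L[l==i][:,:2].astype(np.float32); print(' dark',st[i,4],cc[i].round(),cv2.minAreaRect(w))
    print(' ex',ex.round(4),'ey',ey.round(4))
    # red handle axis
    r=((H<4)|(H>176))&(S>180)&(V>120)&(P[...,0]>.3)&(P[...,2]>.1); w=P[r]
    ww=(w-ce)@np.stack([ex,ey,nn],1)*1000; print(' handle loc med',np.median(ww,0).round(1),ww.min(0).round(),ww.max(0).round())
```

```text
scene 1028 normal [-0.5576 -0.0416  0.8291] tilt 33.99801399644058 dir 4.264522904220865 ce [ 0.5665 -0.0414  0.1006]
 blue 11 [-41.9  51.4] [-54.   49.5] [-25.6  54.2] slope deg -0.04
 blue 21 [-28.1   4.4] [-59.7   2.2] [5.1 6.9] slope deg -0.85
 dark 644 [252. 275.] ((0.0122833251953125, -116.43788146972656), (69.78533935546875, 179.58412170410156), 88.87174224853516)
 ex [0.8268 0.0616 0.5592] ey [-0.0744  0.9972 -0.    ]
 handle loc med [-10.5 221.2 131.8] [-20. 201.  90.] [ -3. 242. 172.]
side 1465 normal [-0.5746 -0.0339  0.8177] tilt 35.14316228404019 dir 3.3745292856322804 ce [ 0.5617 -0.0387  0.0942]
 dark 1732 [325. 228.] ((41.49147415161133, -27.081283569335938), (343.2563171386719, 150.2200164794922), 56.21734619140625)
 dark 49 [323. 233.] ((13.690864562988281, -73.27503204345703), (34.579010009765625, 11.422101974487305), 61.69415283203125)
 ex [0.8163 0.0481 0.5756] ey [-0.0589  0.9983  0.    ]
 handle loc med [ -4.4 218.7 144.5] [-17. 203.  97.] [  1. 239. 175.]
```

Call:
apply_moves(plan=[{"x":0,"y":0,"z":-50},{"x":40,"y":36,"z":-80,"yaw":-8},{"x":434,"y":393,"z":-110,"yaw":-30},{"x":434,"y":393,"z":-110,"yaw":-30},{"x":434,"y":393,"z":-110,"yaw":-30},{"x":434,"y":393,"z":-110,"yaw":-30},{"x":434,"y":393,"z":-110,"yaw":-30},{"x":434,"y":393,"z":-110,"yaw":-30}])

```text
$.plan[0]: bad value
```

Call:
apply_moves(plan=[{"x":0,"y":0,"z":-50,"yaw":0},{"x":40,"y":36,"z":-80,"yaw":-8},{"x":434,"y":393,"z":-110,"yaw":-30},{"x":434,"y":393,"z":-110,"yaw":-30},{"x":434,"y":393,"z":-110,"yaw":-30},{"x":434,"y":393,"z":-110,"yaw":-30},{"x":434,"y":393,"z":-110,"yaw":-30},{"x":434,"y":393,"z":-110,"yaw":-30}])

```text
t: 0.95
tool_pos: [0.3929, 0.215, 0.3365]
tool_rot: [[0.998, 0.061, 0.0], [0.061, -0.998, 0.0], [0.0, -0.0, -1.0]]
force: [1.5, 0.7, 1.4]
width: 0.0855
grasp_force: 0.0
```

Call:
apply_moves(plan=[{"x":75,"y":215,"z":0,"yaw":0},{"x":75,"y":215,"z":0,"yaw":0},{"x":75,"y":215,"z":0,"yaw":0},{"x":75,"y":215,"z":0,"yaw":0},{"x":75,"y":215,"z":0,"yaw":0},{"x":75,"y":215,"z":0,"yaw":0},{"x":75,"y":215,"z":0,"yaw":0}])

```text
t: 1.65
tool_pos: [0.4806, 0.0063, 0.3359]
tool_rot: [[0.998, 0.058, -0.001], [0.058, -0.998, -0.0], [-0.001, 0.0, -1.0]]
force: [0.3, -0.3, 0.3]
width: 0.0853
grasp_force: 0.0
```

```bash
cat > bed.py <<'E'
from h import *
import pickle
c=grab('wrist'); pickle.dump(c,open('wbed.pkl','wb')); save('wbed.png',c['color'],1.3)
P=c['P'];H,S,V=cv2.split(cv2.cvtColor(c['color'],cv2.COLOR_RGB2HSV))
print(telemetry.sense()['tool_pos'])
m=(S<40)&(V>140)&(P[...,0]>.45)&(P[...,0]<.68)&(P[...,1]>-.10)&(P[...,1]<.04)&(P[...,2]>.03)&(P[...,2]<.16)
q=P[m]
for _ in range(6):
    ce=q.mean(0); nn=np.linalg.svd(q-ce,full_matrices=False)[2][2]; nn*=np.sign(nn[2]); d=(q-ce)@nn; q=q[abs(d)<max(2*d.std(),.0015)]
print(len(q),'tilt',np.degrees(np.arccos(nn[2])),'dir',np.degrees(np.arctan2(-nn[1],-nn[0])),'ce',ce.round(4))
K=c['camera_matrix'];M=c['M'];v,u=np.mgrid[:420,:560]
D=np.stack([(u-K[0,2])/K[0,0],(v-K[1,2])/K[1,1],np.ones_like(u)*1.],-1)@M[:3,:3].T
t=((ce-M[:3,3])@nn)/(D@nn); X=M[:3,3]+t[...,None]*D
ex=np.array([-nn[0]*nn[2],-nn[1]*nn[2],1-nn[2]**2]);ex/=np.linalg.norm(ex);ey=np.cross(nn,ex)
print('ex',ex.round(4),'ey',ey.round(4))
L=(X-ce)@np.stack([ex,ey,nn],1)*1000
near=(abs(L[...,0])<90)&(abs(L[...,1])<120)
for nm,mk in (('blue',near&(H>90)&(H<130)&(S>18)&(V>110)),('dark',near&(V<90)),('bed',near&(S<40)&(V>140)&(P[...,2]<.2)&(P[...,2]>.03))):
    k,l,st,cc=cv2.connectedComponentsWithStats(mk.astype(np.uint8))
    for i in range(1,k):
        if st[i,4]>25:
            w=L[l==i][:,:2].astype(np.float32); r=cv2.minAreaRect(w); f=cv2.fitLine(w,cv2.DIST_L2,0,.01,.01).ravel()
            print(nm,st[i,4],cc[i].round(),w.min(0).round(1),w.max(0).round(1),'rect',np.round(r[0],1),np.round(r[1],1),round(r[2],1),'lineang',np.degrees(np.arctan2(f[1],f[0])).round(2))
E
python3 bed.py
```

```text
[0.48045115 0.00698734 0.33612127]
13778 tilt 34.96244046489201 dir 3.0624852295487526 ce [ 0.5672 -0.0262  0.1005]
ex [0.8184 0.0438 0.573 ] ey [-0.0534  0.9986  0.    ]
blue 148 [396.   5.] [ 71.8 -66.5] [ 80.9 -48.2] rect [ 76.3 -57.4] [ 9.  18.3] 0.3 lineang -83.82
blue 51 [209.  29.] [55.  87.7] [ 59.1 106.3] rect [57. 97.] [ 4.1 18.6] 0.3 lineang 87.78
blue 36 [260.  29.] [56.  46.2] [59.3 59.8] rect [57.7 53. ] [ 3.3 13.6] 0.3 lineang 88.16
blue 38 [371.  29.] [ 55.7 -45. ] [ 59.8 -33.8] rect [ 57.7 -39.4] [ 4.1 11.1] 0.3 lineang 86.32
blue 198 [284. 104.] [-56.   31.3] [19.7 34.1] rect [-18.1  32.5] [75.8  2.8] 0.4 lineang 0.43
blue 201 [331. 104.] [-57.1 -15.7] [ 20.  -12.7] rect [-18.6 -14.2] [77.1  3. ] 0.1 lineang 0.03
blue 45 [237. 155.] [-89.9  78.2] [-77.7  93.1] rect [-83.8  85.6] [12.2 14.9] 0.3 lineang 52.55
blue 26 [270. 153.] [-86.6  42.6] [-77.5  54.1] rect [-79.8  48.9] [ 7.1 11.5] 52.4 lineang -58.64
blue 67 [282. 155.] [-89.6  24.4] [-77.4  43.8] rect [-83.5  34.1] [12.2 19.4] 0.3 lineang -76.07
blue 47 [315. 155.] [-89.4 -11.7] [-77.2   2.7] rect [-83.3  -4.5] [12.2 14.3] 0.3 lineang 46.52
blue 55 [353. 155.] [-89.1 -56. ] [-76.9 -34.6] rect [-83.  -45.3] [12.2 21.4] 0.3 lineang 71.21
dark 15036 [369.  51.] [ -89. -120.] [ 81.1 120. ] rect [-4.4 -0.4] [169.9 240. ] 0.3 lineang 63.11
dark 45 [202.  91.] [ -4.8 109.3] [  1.8 116.1] rect [ -1.6 112.6] [5.8 7.4] 80.9 lineang -33.57
dark 786 [304. 142.] [-71.7 -36.5] [-57.2  53.7] rect [-64.3   8.6] [14.1 90.3] 0.3 lineang 89.62
bed 258 [395.   4.] [ 72.6 -72.9] [ 80.9 -41.1] rect [ 76.7 -57. ] [ 8.3 31.8] 0.3 lineang -89.77
bed 21251 [289.  86.] [-82.4 -65.2] [ 55.1 120. ] rect [-13.6  27.5] [137.4 185.1] 0.1 lineang -88.46
```

View pics/wbed.png

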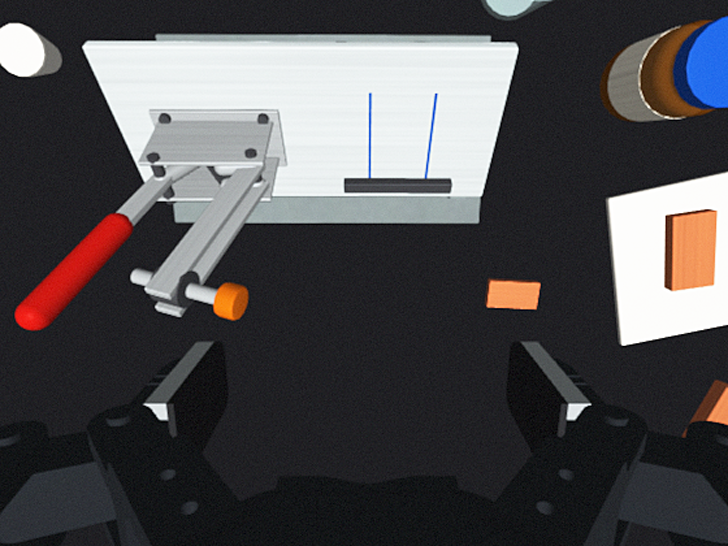

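The wrist picture (728 px wide) shows the blue lines at x≈370 and 433, the ledge at (397,186), the handle at (75,270), the crucible at (28,50) and the target coupon at (690,250) on the tile. The seat comes out at about (0.551, -0.018, 0.090), with the bed direction at 3.3°. Next I'll go above the coupon.

Call:
apply_moves(plan=[{"x":-34,"y":321,"z":0,"yaw":-8},{"x":-34,"y":321,"z":0,"yaw":-8},{"x":-34,"y":321,"z":0,"yaw":-8},{"x":-34,"y":321,"z":20,"yaw":-8},{"x":-34,"y":321,"z":60,"yaw":-8},{"x":-34,"y":321,"z":100,"yaw":-8},{"x":-34,"y":321,"z":150,"yaw":-8},{"x":-34,"y":321,"z":190,"yaw":-8}])

```text
t: 2.5
tool_pos: [0.4666, -0.3062, 0.1834]
tool_rot: [[0.98, 0.198, 0.002], [0.198, -0.98, -0.001], [0.002, 0.001, -1.0]]
force: [0.9, 0.4, -0.2]
width: 0.0855
grasp_force: 0.0
```

Call:
apply_moves(plan=[{"x":0,"y":0,"z":0,"yaw":0},{"x":0,"y":0,"z":0,"yaw":0}])

```text
t: 2.7
tool_pos: [0.4665, -0.305, 0.185]
tool_rot: [[0.98, 0.199, -0.001], [0.199, -0.98, -0.001], [-0.001, 0.001, -1.0]]
force: [-0.4, 1.0, 1.2]
width: 0.0856
grasp_force: 0.0
```

```bash
cat > cp.py <<'E'
from h import *
c=grab('wrist'); s=telemetry.sense(); P=c['P'];H,S,V=cv2.split(cv2.cvtColor(c['color'],cv2.COLOR_RGB2HSV))
T=s['tool_pos'];R=np.array(s['tool_rot']);print(T.round(4),'toolx ang',np.degrees(np.arctan2(R[1,0],R[0,0])).round(2))
m=(((H>4)&(H<18)&(S>110)&(V>90))).astype(np.uint8)
k,l,st,cc=cv2.connectedComponentsWithStats(m)
K=c['camera_matrix'];M=c['M'];v,u=np.mgrid[:420,:560]
D=np.stack([(u-K[0,2])/K[0,0],(v-K[1,2])/K[1,1],np.ones_like(u)*1.],-1)@M[:3,:3].T
for i in range(1,k):
    if st[i,4]>300:
        mk=l==i; z=np.nanmedian(P[mk][:,2]); zt=np.nanpercentile(P[mk][:,2],60); t=(0.022-M[2,3])/D[...,2]; X=M[:3,3]+t[...,None]*D
        mk&=abs(np.nan_to_num(P[...,2],nan=9)-zt)<.004
        r=cv2.minAreaRect((X[mk][:,:2]*1000).astype(np.float32)); d=R.T@(np.array([r[0][0]/1000,r[0][1]/1000,.022])-T)*1000
        print(cc[i].round(),st[i,4],'z',z,np.round(r[0],1),np.round(r[1],1),round(r[2],2),'in tool mm',d.round(1))
save('wc.png',c['color'])
E
python3 cp.py
```

```text
[ 0.4674 -0.3052  0.1872] toolx ang 11.52
[292. 195.] 4324 z 0.02183631386735907 [ 463.9 -316.6] [75.  41.1] 12.16 in tool mm [ -6.1  10.1 165.2]
[ 96. 220.] 1845 z 0.009161683227354611 [ 411.  -157.7] [28.  49.3] 0.21 in tool mm [ -26.2 -156.2  164.7]
[357. 369.] 567 z 0.01776413147888206 [ 309.2 -412.2] [53.7 14.6] 75.38 in tool mm [-176.9   72.9  165. ]
```

Call:
apply_moves(plan=[{"x":-6,"y":10.3,"z":40,"yaw":-0.6},{"x":-6,"y":10.3,"z":90,"yaw":-0.6},{"x":-6,"y":10.3,"z":130,"yaw":-0.6},{"x":-6,"y":10.3,"z":160,"yaw":-0.6},{"x":-6,"y":10.3,"z":160,"yaw":-0.6},{"x":-6,"y":10.3,"z":160,"yaw":-0.6}], jaw=-0.22)

```text
t: 3.35
tool_pos: [0.4646, -0.317, 0.0279]
tool_rot: [[0.978, 0.21, 0.004], [0.21, -0.978, -0.002], [0.003, 0.003, -1.0]]
force: [0.5, -0.7, 0.7]
width: 0.0523
grasp_force: 0.0
```

Run:
```python
from h import *
c=grab('wrist'); save('w2.png',c['color'],1.3); s=telemetry.sense();print(s['tool_pos'],s['width'],s['force'])
```

```text
[ 0.46504831 -0.31736464  0.02859611] 0.051968453468985695 [ 0.54046287 -0.38705793  0.78280491]
```

View pics/w2.png

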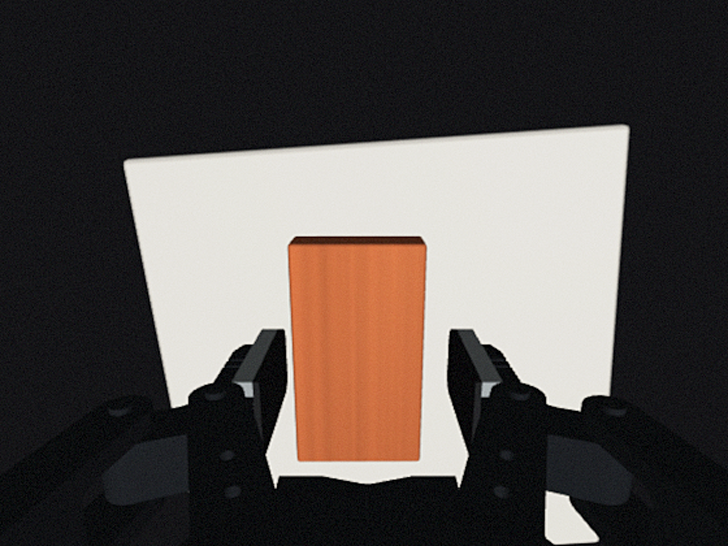

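The coupon (290–427, 238–460) lies squarely between the finger pads, slightly to the left. I'll touch down gently to find the fingertip height.

Call:
apply_moves(plan=[{"x":0,"y":-1.5,"z":3,"yaw":0},{"x":0,"y":-1.5,"z":6,"yaw":0},{"x":0,"y":-1.5,"z":8,"yaw":0},{"x":0,"y":-1.5,"z":8,"yaw":0},{"x":0,"y":-1.5,"z":8,"yaw":0}])

```text
t: 3.9
tool_pos: [0.4621, -0.3155, 0.0164]
tool_rot: [[0.978, 0.208, -0.0], [0.208, -0.978, -0.0], [-0.0, 0.0, -1.0]]
force: [0.6, 0.1, 0.1]
width: 0.0523
grasp_force: 0.0
```

Call:
apply_moves(plan=[{"x":0,"y":0,"z":2,"yaw":0},{"x":0,"y":0,"z":2,"yaw":0},{"x":0,"y":0,"z":2,"yaw":0}])

```text
t: 4.2
tool_pos: [0.4623, -0.3157, 0.0157]
tool_rot: [[0.978, 0.209, 0.0], [0.209, -0.978, -0.001], [0.0, 0.001, -1.0]]
force: [-2.5, 2.4, 6.9]
width: 0.0519
grasp_force: 3.6
```

Call:
apply_moves(plan=[{"x":1.5,"y":0.5,"z":-9,"yaw":0},{"x":1.5,"y":0.5,"z":-9,"yaw":0},{"x":1.5,"y":0.5,"z":-9,"yaw":0}])

```text
t: 4.5
tool_pos: [0.4639, -0.3157, 0.0236]
tool_rot: [[0.978, 0.208, 0.001], [0.208, -0.978, -0.0], [0.001, 0.0, -1.0]]
force: [0.2, -0.3, 0.2]
width: 0.0522
grasp_force: 0.0
```

Call:
apply_moves(plan=[{"x":0,"y":0,"z":0,"yaw":0},{"x":0,"y":0,"z":0,"yaw":0},{"x":0,"y":0,"z":0,"yaw":0},{"x":0,"y":0,"z":0,"yaw":0},{"x":0,"y":0,"z":0,"yaw":0},{"x":0,"y":0,"z":0,"yaw":0}], jaw=1, force=40)

```text
t: 5.1
tool_pos: [0.4637, -0.3156, 0.0234]
tool_rot: [[0.978, 0.208, 0.0], [0.208, -0.978, -0.0], [0.0, 0.0, -1.0]]
force: [0.0, 0.7, 3.2]
width: 0.0406
grasp_force: 41.7
```

Call:
apply_moves(plan=[{"x":0,"y":0,"z":-10,"yaw":0},{"x":0,"y":0,"z":-30,"yaw":0},{"x":0,"y":0,"z":-30,"yaw":0}])

```text
t: 5.4
tool_pos: [0.4648, -0.3164, 0.0558]
tool_rot: [[0.978, 0.208, 0.003], [0.208, -0.978, -0.002], [0.003, 0.003, -1.0]]
force: [1.4, -0.9, -2.3]
width: 0.0408
grasp_force: 41.2
```

Run:
```python
from h import *
c=grab('wrist'); save('w3.png',c['color'],1.3); s=telemetry.sense();print(s['tool_pos'],s['width'],s['force'],s['grasp_force'])
```

```text
[ 0.4642336  -0.31579814  0.05418411] 0.04035559285896477 [ 0.14221946 -0.21148752 -3.9786887 ] 41.21173024177551
```

View pics/w3.png

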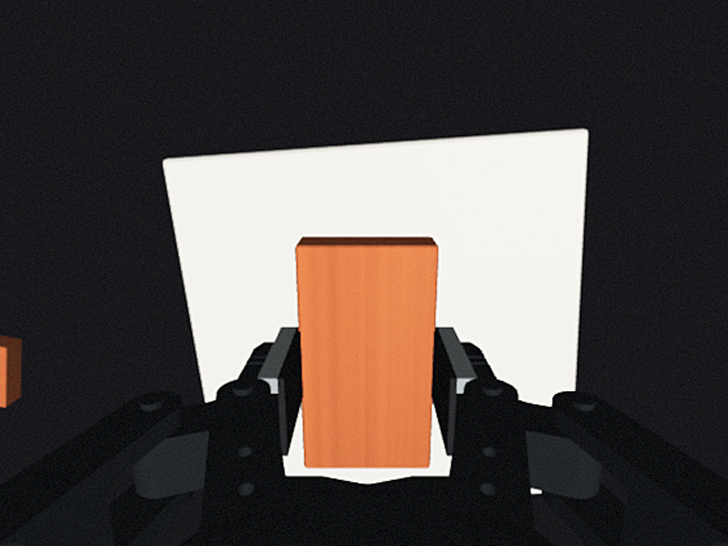

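The coupon is gripped squarely (298–437, 238–467 px), with about 4 N of weight. Next I'll carry it above the seat.

Call:
apply_moves(plan=[{"x":0,"y":0,"z":-50,"yaw":0},{"x":20,"y":-38,"z":-80,"yaw":2},{"x":43,"y":-80,"z":-100,"yaw":4},{"x":66,"y":-125,"z":-120,"yaw":6},{"x":89,"y":-168,"z":-130,"yaw":7},{"x":112,"y":-211,"z":-130,"yaw":8.7},{"x":130,"y":-245,"z":-130,"yaw":8.7},{"x":145,"y":-274,"z":-130,"yaw":8.7}])

```text
t: 6.25
tool_pos: [0.5483, -0.0145, 0.1817]
tool_rot: [[0.998, 0.06, -0.002], [0.06, -0.998, 0.001], [-0.002, -0.001, -1.0]]
force: [1.4, -0.7, -3.3]
width: 0.0405
grasp_force: 42.7
```

Call:
apply_moves(plan=[{"x":0,"y":0,"z":0,"yaw":0},{"x":0,"y":0,"z":0,"yaw":0},{"x":0,"y":0,"z":0,"yaw":0}])

```text
t: 6.55
tool_pos: [0.548, -0.018, 0.1824]
tool_rot: [[0.998, 0.057, -0.001], [0.057, -0.998, -0.0], [-0.001, 0.0, -1.0]]
force: [-0.6, 0.3, -3.5]
width: 0.0406
grasp_force: 42.7
```

```bash
cat > rel.py <<'E'
from h import *
s=telemetry.sense();T=s['tool_pos'];R=np.array(s['tool_rot'])
print(s['t'],T.round(4),'ang',np.degrees(np.arctan2(R[1,0],R[0,0])).round(2),'F',np.round(s['force'],1),'tau',np.round(s['wrist_torque'],2),s['width'],s['grasp_force'])
print('to final TCP, tool mm',(R.T@(np.array([.5452,-.0182,.1031])-T)*1000).round(1))
E
python3 rel.py
python3 - <<'E'
# coupon edges vs blue lines as seen by wrist now
from h import *
c=grab('wrist'); save('w4.png',c['color'],1.3)
E
```

```text
6.55 [ 0.548  -0.018   0.1824] ang 3.29 F [-0.6  0.3 -3.5] tau [-0.04 -0.02  0.02] 0.04057428953816867 42.736533880233765
to final TCP, tool mm [-2.7  0.  79.3]
```

View pics/w4.png

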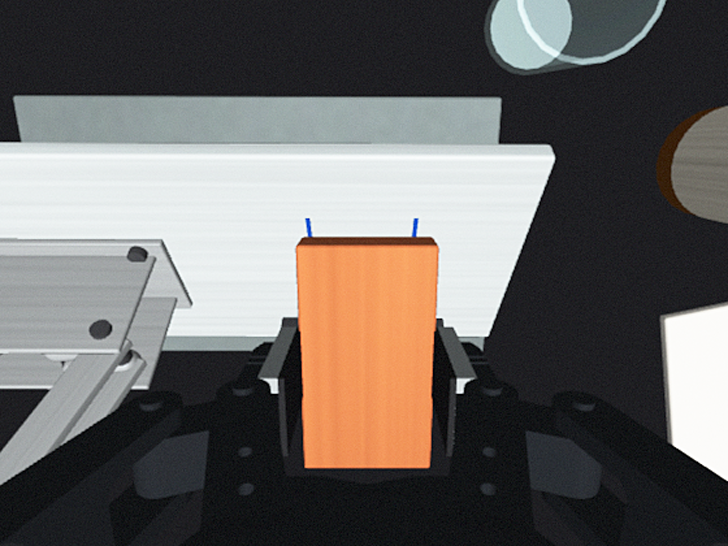

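```bash
cat > w5.py <<'E'
from h import *
c=grab('wrist'); s=telemetry.sense();T=s['tool_pos'];R=np.array(s['tool_rot']);M=c['M'];K=c['camera_matrix']
H,S,V=cv2.split(cv2.cvtColor(c['color'],cv2.COLOR_RGB2HSV));P=(c['P']-T)@R*1000
o=(H>4)&(H<18)&(S>110)&(V>90)
v,u=np.mgrid[:420,:560]
D=np.stack([(u-K[0,2])/K[0,0],(v-K[1,2])/K[1,1],np.ones_like(u)*1.],-1)@M[:3,:3].T
def plane(p0,n): 
    t=((p0-M[:3,3])@n)/(D@n); return (M[:3,3]+t[...,None]*D-T)@R*1000
top=o&(abs(P[...,2]-np.nanmedian(P[o][:,2]))<4); zt=np.nanmedian(P[top][:,2])
X=plane(T+R@np.array([0,0,zt/1000]),R[:,2])
r=cv2.minAreaRect(X[top][:,:2].astype(np.float32)); print('coupon tool: top z',zt.round(1),np.round(r,2) if 0 else r)
seat=np.array([.5512,-.0179,.0896]); n=np.array([-.5726,-.033,.8192])
X=plane(seat,n); b=(H>100)&(H<130)&(S>60)&(V>60)&(v<200)&(abs(X[...,1])<40)
k,l,st,cc=cv2.connectedComponentsWithStats(b.astype(np.uint8))
for i in range(1,k):
    if st[i,4]>8: print('blue',st[i,4],cc[i].round(1),X[l==i].mean(0).round(2))
print('cam in tool',np.array(c['mount'])[:3].round(4).tolist())
E
python3 w5.py
```

```text
coupon tool: top z 1.9 ((0.5243644714355469, 2.3448009490966797), (41.65369415283203, 76.00543975830078), 89.98950958251953)
blue 48 [236.7 174.9] [ 30.02 -23.88  74.49]
blue 46 [318.3 174.5] [30.24 23.16 74.37]
cam in tool [[0.0001, -0.9652, -0.2616, 0.066], [1.0, -0.0001, 0.0007, 0.0022], [-0.0007, -0.2616, 0.9652, -0.1314]]
```

Call:
apply_moves(plan=[{"x":1,"y":-2.6,"z":20,"yaw":0},{"x":1,"y":-2.6,"z":40,"yaw":0},{"x":1,"y":-2.6,"z":46,"yaw":0},{"x":1,"y":-2.6,"z":46,"yaw":0},{"x":1,"y":-2.6,"z":46,"yaw":0}])

```text
t: 7.15
tool_pos: [0.5497, -0.0152, 0.1385]
tool_rot: [[0.998, 0.057, 0.002], [0.057, -0.998, -0.0], [0.001, 0.0, -1.0]]
force: [1.2, -0.2, -2.6]
width: 0.0405
grasp_force: 42.7
```

Call:
apply_moves(plan=[{"x":0,"y":0,"z":2,"yaw":0},{"x":0,"y":0,"z":4,"yaw":0},{"x":0,"y":0,"z":6,"yaw":0},{"x":0,"y":0,"z":8,"yaw":0},{"x":0,"y":0,"z":10,"yaw":0},{"x":0,"y":0,"z":12,"yaw":0},{"x":0,"y":0,"z":12,"yaw":0}], force=24)

```text
t: 7.85
tool_pos: [0.5491, -0.0149, 0.1274]
tool_rot: [[0.998, 0.059, 0.001], [0.059, -0.998, -0.001], [0.001, 0.001, -1.0]]
force: [-8.5, 1.0, 6.8]
width: 0.0404
grasp_force: 44.2
```

```bash
python3 rel.py; python3 w5.py | head -1
```

```text
7.85 [ 0.5491 -0.0149  0.1274] ang 3.36 F [-8.5  1.   6.8] tau [0.56 2.46 0.09] 0.04041066961994576 44.2133492231369
to final TCP, tool mm [-4.1  3.1 24.3]
coupon tool: top z 1.2 ((1.3081474304199219, 2.3427352905273438), (41.7972297668457, 74.69220733642578), 89.73655700683594)
```

Call:
apply_moves(plan=[{"x":0,"y":0,"z":0,"yaw":0},{"x":0,"y":0,"z":0,"yaw":0},{"x":0,"y":0,"z":1,"yaw":0},{"x":0,"y":0,"z":2,"yaw":0},{"x":0,"y":0,"z":2,"yaw":0}], jaw=1, force=20)

```text
t: 8.4
tool_pos: [0.5489, -0.0149, 0.1255]
tool_rot: [[0.998, 0.059, 0.0], [0.059, -0.998, -0.001], [0.0, 0.001, -1.0]]
force: [-9.8, 1.7, 8.4]
width: 0.0407
grasp_force: 44.7
```

```bash
python3 rel.py; python3 w5.py | head -1
```

```text
8.4 [ 0.5489 -0.0149  0.1255] ang 3.36 F [-9.8  1.7  8.4] tau [0.61 2.97 0.07] 0.04072074986314309 44.74591076374054
to final TCP, tool mm [-3.9  3.1 22.4]
coupon tool: top z 0.6 ((2.3518638610839844, 2.1249160766601562), (72.87833404541016, 42.076820373535156), 0.0294202733784914)
```

Call:
apply_moves(plan=[{"x":0,"y":0,"z":1,"yaw":0},{"x":0,"y":0,"z":2,"yaw":0},{"x":0,"y":0,"z":3,"yaw":0},{"x":0,"y":0,"z":4,"yaw":0},{"x":0,"y":0,"z":5,"yaw":0},{"x":0,"y":0,"z":6,"yaw":0},{"x":0,"y":0,"z":6,"yaw":0}])

```text
t: 9.15
tool_pos: [0.5486, -0.0149, 0.1191]
tool_rot: [[0.998, 0.059, -0.0], [0.059, -0.998, -0.001], [-0.001, 0.001, -1.0]]
force: [-10.0, 1.3, 7.3]
width: 0.0405
grasp_force: 46.3
```

```bash
python3 rel.py
cat > tilt.py <<'E'
from h import *
c=grab('wrist'); s=telemetry.sense();T=s['tool_pos'];R=np.array(s['tool_rot'])
H,S,V=cv2.split(cv2.cvtColor(c['color'],cv2.COLOR_RGB2HSV))
o=cv2.erode(((H>4)&(H<18)&(S>110)&(V>90)).astype(np.uint8),np.ones((9,9)))>0
q=c['P'][o&(c['range_z']<.3)]; q=q[~np.isnan(q[:,0])]
for _ in range(4):
    ce=q.mean(0); n=np.linalg.svd(q-ce,full_matrices=False)[2][2]; n*=np.sign(n[2]); d=(q-ce)@n; q=q[abs(d)<max(2*d.std(),.0008)]
print('coupon tilt',np.degrees(np.arccos(n[2])).round(2),'tool-frame normal',(R.T@n).round(3),'ce tool',((ce-T)@R*1000).round(1))
seat=np.array([.5512,-.0179,.0896]); nb=np.array([-.5726,-.033,.8192]); print('top height over bed mm',((ce-seat)@nb*1000).round(1))
E
python3 tilt.py
```

```text
9.15 [ 0.5486 -0.0149  0.1191] ang 3.35 F [-10.    1.3   7.3] tau [0.57 2.97 0.1 ] 0.04045855670186339 46.32834434509277
to final TCP, tool mm [-3.6  3.1 16. ]
coupon tilt 14.71 tool-frame normal [-0.254 -0.    -0.967] ce tool [ 4.7  2.3 -0.7]
top height over bed mm 23.4
```

Call:
apply_moves(plan=[{"x":0,"y":0,"z":1.5,"yaw":0},{"x":0,"y":0,"z":3,"yaw":0},{"x":0,"y":0,"z":4.5,"yaw":0},{"x":0,"y":0,"z":6,"yaw":0},{"x":0,"y":0,"z":7.5,"yaw":0},{"x":0,"y":0,"z":9,"yaw":0},{"x":0,"y":0,"z":9,"yaw":0}])

```text
t: 9.9
tool_pos: [0.5491, -0.0148, 0.1101]
tool_rot: [[0.998, 0.059, 0.001], [0.059, -0.998, -0.0], [0.001, 0.0, -1.0]]
force: [-8.1, 0.4, 6.3]
width: 0.0407
grasp_force: 48.4
```

```bash
python3 rel.py; python3 tilt.py
```

```text
9.9 [ 0.5491 -0.0148  0.1101] ang 3.36 F [-8.1  0.4  6.3] tau [0.45 2.23 0.05] 0.040663848134433425 48.406362533569336
to final TCP, tool mm [-4.1  3.2  7. ]
coupon tilt 27.39 tool-frame normal [-0.46  -0.002 -0.888] ce tool [ 6.5  2.2 -3.7]
top height over bed mm 17.2
```

Call:
apply_moves(plan=[{"x":0,"y":0,"z":1,"yaw":0},{"x":0,"y":0,"z":2,"yaw":0},{"x":0,"y":0,"z":3,"yaw":0},{"x":0,"y":0,"z":4,"yaw":0},{"x":0,"y":0,"z":4,"yaw":0}])

```text
t: 10.45
tool_pos: [0.5496, -0.0148, 0.1065]
tool_rot: [[0.998, 0.059, 0.002], [0.059, -0.998, -0.0], [0.002, 0.001, -1.0]]
force: [-8.0, 0.9, 7.3]
width: 0.0407
grasp_force: 49.2
```

```bash
python3 rel.py; python3 tilt.py
```

```text
10.45 [ 0.5496 -0.0148  0.1065] ang 3.36 F [-8.   0.9  7.3] tau [ 0.5   1.93 -0.  ] 0.040681645514640125 49.189910888671875
to final TCP, tool mm [-4.6  3.2  3.4]
coupon tilt 32.37 tool-frame normal [-0.534 -0.006 -0.846] ce tool [ 6.4  3.1 -4.6]
top height over bed mm 14.8
```

Call:
apply_moves(plan=[{"x":0,"y":0,"z":1,"yaw":0},{"x":0,"y":0,"z":1.5,"yaw":0},{"x":-1,"y":0,"z":2.2,"yaw":0},{"x":-2,"y":0,"z":2.9,"yaw":0},{"x":-3,"y":0,"z":3.6,"yaw":0},{"x":-3,"y":0,"z":3.6,"yaw":0}])

```text
t: 11.1
tool_pos: [0.5486, -0.0149, 0.1046]
tool_rot: [[0.998, 0.059, 0.008], [0.059, -0.998, -0.0], [0.008, 0.001, -1.0]]
force: [-1.4, 0.5, 8.4]
width: 0.0409
grasp_force: 49.6
```

```bash
python3 rel.py; python3 tilt.py
```

```text
11.1 [ 0.5486 -0.0149  0.1046] ang 3.37 F [-1.4  0.5  8.4] tau [ 0.2  -0.02  0.07] 0.04090693719771334 49.554455280303955
to final TCP, tool mm [-3.6  3.1  1.5]
coupon tilt 33.52 tool-frame normal [-0.546 -0.018 -0.838] ce tool [ 6.5  3.4 -4.9]
top height over bed mm 14.0
```

Call:
apply_moves(plan=[{"x":-1,"y":0,"z":0.7,"yaw":0},{"x":-2,"y":0,"z":1.4,"yaw":0},{"x":-2,"y":0,"z":1.4,"yaw":0},{"x":-2,"y":0,"z":1.4,"yaw":0}])

```text
t: 11.55
tool_pos: [0.5467, -0.0151, 0.1033]
tool_rot: [[0.998, 0.059, 0.008], [0.059, -0.998, -0.0], [0.008, 0.001, -1.0]]
force: [-1.5, -0.0, 9.1]
width: 0.0404
grasp_force: 49.6
```

```bash
python3 rel.py; python3 tilt.py
```

```text
11.55 [ 0.5467 -0.0151  0.1033] ang 3.37 F [-1.5 -0.   9.1] tau [ 0.06 -0.07  0.05] 0.04037433839241244 49.56666111946106
to final TCP, tool mm [-1.7  3.   0.2]
coupon tilt 33.49 tool-frame normal [-0.545 -0.019 -0.838] ce tool [ 6.7  3.3 -5. ]
top height over bed mm 14.0
```

Call:
apply_moves(plan=[{"x":-1,"y":0,"z":0.7,"yaw":0},{"x":-2,"y":0,"z":1.4,"yaw":0},{"x":-2,"y":0,"z":1.4,"yaw":0},{"x":-2,"y":0,"z":1.4,"yaw":0}])

```text
t: 12.0
tool_pos: [0.5453, -0.0152, 0.1023]
tool_rot: [[0.998, 0.059, 0.009], [0.059, -0.998, -0.0], [0.009, 0.001, -1.0]]
force: [0.7, 1.2, 9.6]
width: 0.0405
grasp_force: 49.5
```

```bash
python3 rel.py; python3 tilt.py
```

```text
12.0 [ 0.5453 -0.0152  0.1023] ang 3.37 F [0.7 1.2 9.6] tau [-0.03 -0.73 -0.02] 0.0405087753418924 49.5344477891922
to final TCP, tool mm [-0.3  3.  -0.8]
coupon tilt 33.53 tool-frame normal [-0.544 -0.02  -0.839] ce tool [ 6.6  3.2 -4.9]
top height over bed mm 14.0
```

Call:
apply_moves(plan=[{"x":-1,"y":0,"z":0.7,"yaw":0},{"x":-2,"y":0,"z":1.4,"yaw":0},{"x":-2,"y":0,"z":1.4,"yaw":0},{"x":-2,"y":0,"z":1.4,"yaw":0}])

```text
t: 12.45
tool_pos: [0.5452, -0.0152, 0.1022]
tool_rot: [[0.998, 0.059, 0.014], [0.059, -0.998, -0.0], [0.014, 0.001, -1.0]]
force: [7.5, -0.8, 9.2]
width: 0.0409
grasp_force: 49.5
```

```bash
python3 rel.py; python3 tilt.py
python3 - <<'E'
from h import *
a=grab('scene')['color'][195:275,250:350]; b=grab('side')['color'][175:255,260:360]; c=grab('wrist')['color'][120:400,150:430]
f=lambda i,w:cv2.resize(i,(w,w*i.shape[0]//i.shape[1]),interpolation=2)
o=np.zeros((600,780,3),np.uint8); o[:300,:375]=f(a,375); o[300:,:375]=f(b,375); o[:400,380:]=f(c,400); save('w6.png',o)
E
```

```text
12.45 [ 0.5452 -0.0152  0.1022] ang 3.38 F [ 7.5 -0.8  9.2] tau [-0.16 -2.64 -0.06] 0.040929074067425714 49.535218477249146
to final TCP, tool mm [-0.2  3.  -0.9]
coupon tilt 33.64 tool-frame normal [-0.542 -0.018 -0.84 ] ce tool [ 6.6  3.2 -4.8]
top height over bed mm 14.0
```

View pics/w6.png

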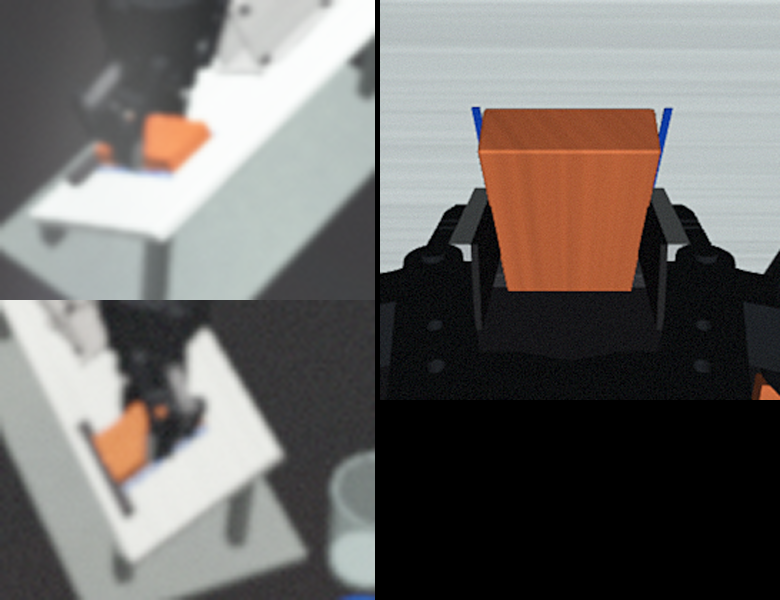

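The ledge contact shows as a stall with Fx +7 N, and the coupon lies between the blue lines (473/672 px against coupon 485/655 px). I'll press it square into the bed and compare its tilt with the bed's in the same image.

Call:
apply_moves(plan=[{"x":1,"y":0,"z":1,"yaw":0},{"x":1.5,"y":0,"z":2,"yaw":0},{"x":1.8,"y":0,"z":2.5,"yaw":0},{"x":1.8,"y":0,"z":2.5,"yaw":0}])

```text
t: 13.05
tool_pos: [0.5454, -0.0152, 0.102]
tool_rot: [[0.998, 0.059, 0.011], [0.059, -0.998, -0.001], [0.011, 0.001, -1.0]]
force: [-8.3, 3.0, 25.2]
width: 0.0406
grasp_force: 51.4
```

```bash
python3 rel.py
cat >> tilt.py <<'E'
P=c['P'];L=(P-seat)@np.stack([np.cross([-.058,.998,0],nb),[-.058,.998,0],nb],1)*1000
m=(S<40)&(V>90)&(abs(L[...,2])<6)&(L[...,0]>-30)&(L[...,0]<65)&(abs(L[...,1])<75)&(abs(L[...,1])>24)
q=P[m]
for _ in range(4):
    cb=q.mean(0); n2=np.linalg.svd(q-cb,full_matrices=False)[2][2]; n2*=np.sign(n2[2]); d=(q-cb)@n2; q=q[abs(d)<max(2*d.std(),.0008)]
print('bed',len(q),np.degrees(np.arccos(n2[2])).round(2),'angle between',np.degrees(np.arccos(n@n2)).round(2),'top over bed',((ce-cb)@n2*1000).round(2),'diff bed axes',((n-n2)@np.stack([np.cross([-.058,.998,0],nb),[-.058,.998,0]],1)).round(4))
E
python3 tilt.py
```

```text
13.05 [ 0.5454 -0.0152  0.102 ] ang 3.41 F [-8.3  3.  25.2] tau [0.89 2.61 0.01] 0.040605024236880574 51.42379581928253
to final TCP, tool mm [-0.4  2.9 -1.1]
coupon tilt 33.86 tool-frame normal [-0.547 -0.021 -0.837] ce tool [ 6.9  3.2 -5.2]
top height over bed mm 13.8
bed 37514 34.99 angle between 1.59 top over bed 13.95 diff bed axes [0.0201 0.019 ]
```

Call:
apply_moves(plan=[{"x":-1,"y":0,"z":-1.3,"yaw":0},{"x":-1,"y":0,"z":-1.3,"yaw":0},{"x":-1,"y":0,"z":-1.3,"yaw":0}])

```text
t: 13.4
tool_pos: [0.5454, -0.0153, 0.102]
tool_rot: [[0.998, 0.059, 0.013], [0.059, -0.998, -0.0], [0.013, 0.001, -1.0]]
force: [0.3, 1.0, 16.6]
width: 0.0406
grasp_force: 50.4
```

Call:
apply_moves(plan=[{"x":-1,"y":0,"z":-1,"yaw":0},{"x":-1,"y":0,"z":-1,"yaw":0},{"x":-1,"y":0,"z":-1,"yaw":0},{"x":-1,"y":0,"z":-1,"yaw":0},{"x":-1,"y":0,"z":-1,"yaw":0}], jaw=-0.22)

```text
t: 13.9
tool_pos: [0.5399, -0.0154, 0.0959]
tool_rot: [[0.998, 0.058, -0.001], [0.058, -0.998, -0.0], [-0.001, 0.0, -1.0]]
force: [0.1, 0.0, -0.8]
width: 0.0523
grasp_force: 0.0
```

```bash
python3 rel.py; python3 tilt.py
```

```text
13.9 [ 0.5399 -0.0154  0.0959] ang 3.32 F [ 0.1  0.  -0.8] tau [ 0.04 -0.01  0.  ] 0.052290880591255764 0.0
to final TCP, tool mm [ 5.1  3.1 -7.2]
coupon tilt 33.75 tool-frame normal [-0.555 -0.032 -0.831] ce tool [ 10.9   4.7 -10.5]
top height over bed mm 13.9
bed 43533 34.99 angle between 2.12 top over bed 13.99 diff bed axes [0.0223 0.0295]
```

The released coupon stays put at 14.0 mm over the bed, so it is flush. I'll rise, check it, and work out the handle waypoints.

Call:
apply_moves(plan=[{"x":-1,"y":0,"z":-10,"yaw":0},{"x":-1,"y":0,"z":-50,"yaw":0},{"x":-1,"y":0,"z":-100,"yaw":0},{"x":-1,"y":0,"z":-150,"yaw":0},{"x":-1,"y":0,"z":-200,"yaw":0},{"x":-1,"y":0,"z":-220,"yaw":0},{"x":-1,"y":0,"z":-220,"yaw":0}])

```text
t: 14.65
tool_pos: [0.5399, -0.0156, 0.3216]
tool_rot: [[0.998, 0.058, 0.008], [0.058, -0.998, 0.001], [0.008, -0.001, -1.0]]
force: [-0.4, 0.2, -0.9]
width: 0.0519
grasp_force: 0.0
```

```bash
cat > hd.py <<'E'
from h import *
seat=np.array([551.3,-15.0,88.5]);ey=np.array([-.0575,.9983,0]);ex=np.array([.8178,.0471,.5736]);n=np.array([-.5726,-.033,.8192]);up=np.array([0,0,1.])
piv=seat+170*ey+50*n
def tcp(r,phi,gap=0):
    p=np.radians(phi); return piv+r*(np.cos(p)*ey+np.sin(p)*n)+(9+gap)*(-np.sin(p)*ey+np.cos(p)*up)-14.5*ey+11*up
if __name__=='__main__':
    s=telemetry.sense();T=s['tool_pos']*1000;R=np.array(s['tool_rot'])
    print(s['t'],T.round(1),np.degrees(np.arctan2(R[1,0],R[0,0])))
    for phi,g in ((72,12),(72,0),(65,0),(58,0),(51,0),(44,0),(37,0),(30,0),(23,0),(16,0),(10,0),(5,0),(2,0)):
        t=tcp(108,phi,g);print(phi,g,t.round(1),'tool',(R.T@(t-T)).round(1))
    c=grab('wrist'); P=c['P']*1000-seat; H,S,V=cv2.split(cv2.cvtColor(c['color'],cv2.COLOR_RGB2HSV))
    L=P@np.stack([ex,ey,n],1)
    o=(H>4)&(H<18)&(S>110)&(V>90)&(abs(L[...,0])<60)&(abs(L[...,1])<50)
    q=L[o]; top=q[abs(q[:,2]-np.median(q[:,2]))<4]; r=cv2.minAreaRect(top[:,:2].astype(np.float32)); print('coupon in bed axes',r,np.median(top[:,2]))
    b=(H>100)&(H<130)&(S>60)&(V>60)&(abs(L[...,0])<65)&(abs(L[...,1])<40); q=L[b]
    for sg in (-1,1): w=q[q[:,1]*sg>0]; print('blue',np.median(w,0).round(2),len(w))
    d=(V<90)&(L[...,0]<-30)&(L[...,0]>-56)&(abs(L[...,1])<20)&(L[...,2]>2)&(L[...,2]<12); q=L[d]; print('ledge x',np.percentile(q[:,0],[2,50,98]))
    rd=((H<4)|(H>176))&(S>180)&(V>80); q=L[rd]; print('handle',np.nanmedian(q,0).round(1),np.nanmax(q,0).round(1),len(q))
    save('w7.png',c['color'],1.3)
E
python3 hd.py
```

```text
14.65 [539.9 -15.6 321.6] 3.3075664322733664
72 12 [454.1 148.6 231.1] tool [ -76.8 -168.8   90. ]
72 0 [453.5 160.  227.4] tool [ -76.8 -180.2   93.7]
65 0 [455.5 172.8 224.4] tool [ -74.1 -192.9   96.7]
58 0 [458.4 185.1 220.3] tool [ -70.5 -205.   100.9]
51 0 [462.2 196.7 214.9] tool [ -66.1 -216.3  106.3]
44 0 [466.7 207.4 208.4] tool [ -61.1 -226.8  112.9]
37 0 [471.9 217.1 200.9] tool [ -55.4 -236.2  120.4]
30 0 [477.7 225.7 192.5] tool [ -49.1 -244.4  128.9]
23 0 [484.1 232.9 183.3] tool [ -42.4 -251.2  138.1]
16 0 [490.9 238.8 173.5] tool [ -35.4 -256.7  148. ]
10 0 [497.  242.6 164.7] tool [ -29.1 -260.1  156.8]
5 0 [502.2 244.9 157.1] tool [ -23.8 -262.1  164.4]
2 0 [505.4 245.9 152.5] tool [ -20.6 -262.9  169. ]
coupon in bed axes ((1.8936805725097656, -2.313243865966797), (76.73916625976562, 41.30154037475586), 0.7083196640014648) 14.980187557054833
blue [  2.87 -26.04   1.51] 133
blue [ 5.61 20.69  1.36] 104
ledge x [-45.51718913 -43.50450967 -40.61579829]
handle [  7.6 189.  132.2] [ 12.  389.6 171.3] 2452
```

View pics/w7.png

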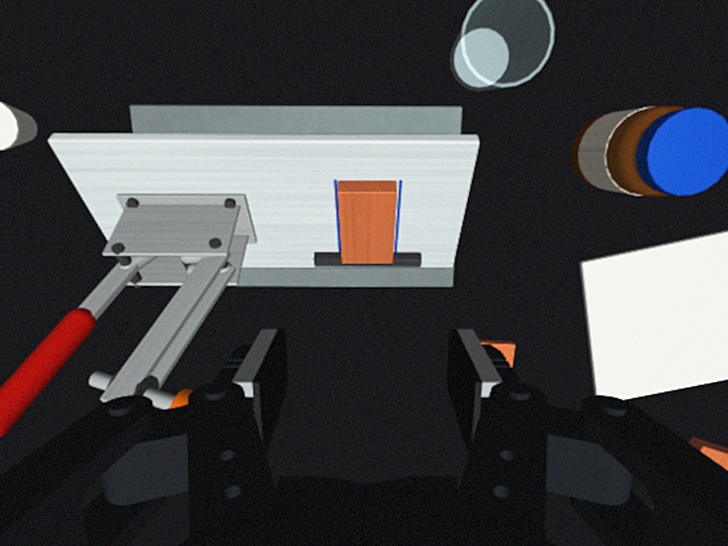

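The coupon (337–397, 181–265) sits between the blue lines with its end against the ledge, within 0.4 mm of centre. Next I'll go above the handle's inner side with the fingers shut.

Call:
apply_moves(plan=[{"x":-77,"y":-167,"z":-10,"yaw":0},{"x":-77,"y":-167,"z":-10,"yaw":0},{"x":-77,"y":-167,"z":-10,"yaw":0},{"x":-77,"y":-167,"z":-10,"yaw":0},{"x":-77,"y":-167,"z":-10,"yaw":0},{"x":-77,"y":-167,"z":-10,"yaw":0},{"x":-77,"y":-167,"z":-10,"yaw":0}], jaw=1)

```text
t: 15.4
tool_pos: [0.4526, 0.1464, 0.3255]
tool_rot: [[0.998, 0.058, -0.001], [0.058, -0.998, -0.001], [-0.001, 0.001, -1.0]]
force: [0.1, -0.1, -1.1]
width: 0.0
grasp_force: 0.0
```

Run:
```python
from h import *
from hd import *
c=__import__('pickle').load(open('wbed.pkl','rb')); L=(c['P']*1000-seat)@np.stack([ex,ey,n],1)
q=L[(L[...,2]>120)&(L[...,2]<200)&(abs(L[...,0])<60)&(L[...,1]>40)&(L[...,1]<320)]
H,S,V=cv2.split(cv2.cvtColor(c['color'],cv2.COLOR_RGB2HSV)); g=(S<60)&(L[...,2]>110)&(L[...,2]<200)&(abs(L[...,0])<60)&(L[...,1]>40)&(L[...,1]<250)
print('arm/spindle y',np.percentile(L[g][:,1],[1,50,99]),L[g][:,2].max())
rd=((H<4)|(H>176))&(S>180)&(V>80); w=L[rd]
for a in range(90,180,15):
    k=w[abs(w[:,2]-a)<3]; print(a,len(k),k.mean(0).round(1) if len(k) else '',k.min(0).round(1) if len(k) else '',k.max(0).round(1) if len(k) else '')
s=telemetry.sense();T=s['tool_pos']*1000;R=np.array(s['tool_rot']);print(T.round(1),s['width'])
for phi,g in ((72,12),(72,0),(65,0),(51,0),(37,0)):
    t=tcp(108,phi,g);print(phi,g,'tool',(R.T@(t-T)).round(1))
```

```text
arm/spindle y [109.29582574 126.70205763 157.59887858] 170.55361787877422
90 1 [  8.2 183.6  92.8] [  8.2 183.6  92.8] [  8.2 183.6  92.8]
105 161 [  7.  179.5 105.1] [ -1.7 174.  102. ] [ 11.1 189.9 108. ]
120 181 [  6.9 184.6 120. ] [ -2.  178.3 117.1] [ 11.1 195.3 122.9]
135 206 [  7.  189.6 135.1] [ -2.3 183.8 132. ] [ 11.4 201.  138. ]
150 228 [  6.9 194.5 150. ] [ -1.8 188.4 147. ] [ 11.4 206.1 152.9]
165 256 [  6.9 199.3 165. ] [ -2.8 192.8 162. ] [ 11.5 210.3 168. ]
[452.6 146.4 325.5] 1.2025575246728116e-05
72 12 tool [ 1.8 -2.1 94.4]
72 0 tool [  1.8 -13.5  98.1]
65 0 tool [  4.6 -26.2 101. ]
51 0 tool [ 12.6 -49.7 110.6]
37 0 tool [ 23.5 -69.6 124.5]
```

Call:
apply_moves(plan=[{"x":-3,"y":-10,"z":30,"yaw":0},{"x":-3,"y":-10,"z":60,"yaw":0},{"x":-3,"y":-10,"z":75,"yaw":0},{"x":-3,"y":-10,"z":83,"yaw":0},{"x":-3,"y":-10,"z":89,"yaw":0},{"x":-3,"y":-10,"z":89,"yaw":0},{"x":-3,"y":-10,"z":89,"yaw":0}])

```text
t: 16.1
tool_pos: [0.4493, 0.1566, 0.2382]
tool_rot: [[0.998, 0.057, 0.001], [0.057, -0.998, 0.0], [0.001, -0.0, -1.0]]
force: [0.3, -0.2, -0.2]
width: -0.0002
grasp_force: 0.0
```

```bash
cat > h2.py <<'E'
from hd import *
import sys
s=telemetry.sense();T=s['tool_pos']*1000;R=np.array(s['tool_rot']);print(s['t'],T.round(1),'F',np.round(s['force'],1),'F bed',(np.array([ex,ey,n])@s['force']).round(1))
for phi in map(float,sys.argv[1:]):
    t=tcp(118,phi);print(phi,'tool',(R.T@(t-T)).round(1))
E
python3 h2.py 72 65 58 51 44 37 30 23 16 10 5 2
python3 - <<'E'
from h import *
a=grab('scene')['color'][100:210,240:380]; b=grab('side')['color'][100:210,190:330]
f=lambda i:cv2.resize(i,(390,306),interpolation=2)
save('w8.png',np.hstack([f(a),f(b)]))
E
```

```text
16.1 [449.3 156.6 238.2] F [ 0.3 -0.2 -0.2] F bed [ 0.2 -0.2 -0.3]
72.0 tool [-1.1 -6.3  3. ]
65.0 tool [  1.9 -20.1   6.3]
58.0 tool [  5.8 -33.2  11. ]
51.0 tool [ 10.6 -45.6  16.9]
44.0 tool [ 16.2 -57.   24.1]
37.0 tool [ 22.5 -67.2  32.4]
30.0 tool [ 29.4 -76.   41.6]
23.0 tool [ 36.7 -83.4  51.7]
16.0 tool [ 44.5 -89.3  62.5]
10.0 tool [ 51.4 -93.   72.1]
5.0 tool [ 57.3 -95.1  80.4]
2.0 tool [ 60.8 -95.9  85.4]
```

View pics/w8.png

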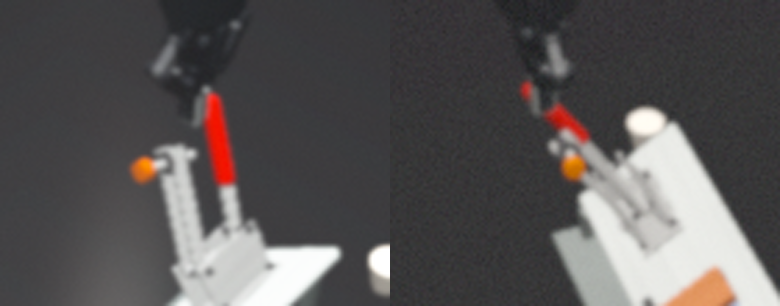

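The fingertips sit on the handle's inner side (scene crop at (205,110)), clear of the spindle. That was my eleventh picture, one over the limit, so from here I'll check by numbers only. Next I'll push along the arc.

Call:
apply_moves(plan=[{"x":-1,"y":-6,"z":3,"yaw":0},{"x":0,"y":-13,"z":4.5,"yaw":0},{"x":2,"y":-20,"z":6.5,"yaw":0},{"x":4,"y":-27,"z":9,"yaw":0},{"x":6,"y":-33,"z":11,"yaw":0},{"x":8,"y":-39,"z":14,"yaw":0},{"x":10.5,"y":-45.5,"z":17,"yaw":0},{"x":10.5,"y":-45.5,"z":17,"yaw":0}])

```text
t: 17.0
tool_pos: [0.4567, 0.2037, 0.2191]
tool_rot: [[0.998, 0.059, -0.001], [0.059, -0.998, -0.0], [-0.001, 0.0, -1.0]]
force: [1.3, -0.0, -0.6]
width: 0.0
grasp_force: 0.0
```

```bash
cat > red.py <<'E'
from hd import *
for nm in ('scene','side'):
    c=grab(nm); L=(c['P']*1000-seat)@np.stack([ex,ey,n],1); H,S,V=cv2.split(cv2.cvtColor(c['color'],cv2.COLOR_RGB2HSV))
    m=((H<4)|(H>176))&(S>150)&(V>80)&(L[...,1]>150)&(L[...,1]<320)&(L[...,2]>30); w=L[m]
    f=cv2.fitLine(w[:,1:].astype(np.float32),cv2.DIST_L2,0,.01,.01).ravel(); a=np.degrees(np.arctan2(f[1],f[0]))
    md=np.median(w,0); print(nm,len(w),'handle angle fit',a.round(1),'from pivot',np.degrees(np.arctan2(md[2]-50,md[1]-170)).round(1),'x',md[0].round(1),'max y',w[:,1].max().round(),'n rng',w[:,2].min().round(),w[:,2].max().round())
E
python3 h2.py 51 44 37 30 23 16 10 5; python3 red.py
```

```text
17.0 [456.7 203.7 219.1] F [ 1.3 -0.  -0.6] F bed [ 0.7 -0.1 -1.2]
51.0 tool [ 0.5  1.  -2.2]
44.0 tool [  6.1 -10.4   5. ]
37.0 tool [ 12.5 -20.6  13.2]
30.0 tool [ 19.4 -29.4  22.5]
23.0 tool [ 26.8 -36.8  32.5]
16.0 tool [ 34.6 -42.7  43.3]
10.0 tool [ 41.5 -46.4  52.9]
5.0 tool [ 47.4 -48.5  61.2]
scene 176 handle angle fit 49.4 from pivot 56.2 x 7.5 max y 251.0 n rng 87.0 151.0
side 113 handle angle fit 53.0 from pivot 56.1 x 4.1 max y 228.0 n rng 88.0 140.0
```

Call:
apply_moves(plan=[{"x":5,"y":-5,"z":3,"yaw":0},{"x":8,"y":-10.5,"z":7,"yaw":0},{"x":11,"y":-15.5,"z":11,"yaw":0},{"x":14.5,"y":-20.5,"z":15,"yaw":0},{"x":18,"y":-25,"z":20,"yaw":0},{"x":21.5,"y":-29.5,"z":24.5,"yaw":0},{"x":25,"y":-33,"z":29.5,"yaw":0},{"x":28.5,"y":-36.5,"z":34.5,"yaw":0}])

```text
t: 17.9
tool_pos: [0.4834, 0.2413, 0.1853]
tool_rot: [[0.998, 0.058, 0.0], [0.058, -0.998, -0.0], [0.0, 0.0, -1.0]]
force: [-0.5, 0.8, 2.0]
width: -0.0001
grasp_force: 0.9
```

```bash
python3 h2.py 23 16 10 5 2 -2; python3 red.py
```

```text
17.9 [483.4 241.3 185.3] F [-0.5  0.8  2. ] F bed [0.8 0.9 1.9]
23.0 tool [-2.1 -0.9 -1.2]
16.0 tool [ 5.7 -6.7  9.5]
10.0 tool [ 12.6 -10.4  19.2]
5.0 tool [ 18.4 -12.5  27.4]
2.0 tool [ 22.  -13.4  32.4]
-2.0 tool [ 26.7 -14.   39.2]
scene 137 handle angle fit 19.6 from pivot 27.9 x 7.8 max y 286.0 n rng 63.0 103.0
side 109 handle angle fit 22.9 from pivot 28.3 x 4.6 max y 263.0 n rng 66.0 100.0
```

Call:
apply_moves(plan=[{"x":5,"y":-3,"z":5,"yaw":0},{"x":9,"y":-6,"z":10,"yaw":0},{"x":12.5,"y":-8,"z":15,"yaw":0},{"x":16,"y":-9.5,"z":20,"yaw":0},{"x":19,"y":-11,"z":25,"yaw":0},{"x":20.5,"y":-11.5,"z":28,"yaw":0},{"x":20.5,"y":-11.5,"z":28,"yaw":0}])

```text
t: 18.7
tool_pos: [0.5029, 0.2536, 0.1579]
tool_rot: [[0.998, 0.058, -0.0], [0.058, -0.998, -0.0], [-0.0, 0.0, -1.0]]
force: [-2.0, -0.8, 3.7]
width: -0.0002
grasp_force: 1.8
```

```bash
python3 h2.py 5 2 -2; python3 red.py
```

```text
18.7 [502.9 253.6 157.9] F [-2.  -0.8  3.7] F bed [ 0.4 -0.6  4.2]
5.0 tool [-1.7 -1.3  0. ]
2.0 tool [ 1.8 -2.2  5.1]
-2.0 tool [ 6.5 -2.8 11.8]
scene 122 handle angle fit 1.6 from pivot 9.0 x 8.1 max y 295.0 n rng 50.0 71.0
side 80 handle angle fit 5.3 from pivot 9.0 x 5.6 max y 274.0 n rng 49.0 71.0
```

Call:
apply_moves(plan=[{"x":1,"y":0,"z":1.5,"yaw":0},{"x":2,"y":0,"z":3,"yaw":0},{"x":2.7,"y":0,"z":4,"yaw":0},{"x":2.7,"y":0,"z":4,"yaw":0}])

```text
t: 19.2
tool_pos: [0.5053, 0.2537, 0.1573]
tool_rot: [[0.998, 0.059, 0.001], [0.059, -0.998, 0.001], [0.001, -0.001, -1.0]]
force: [-12.7, -3.2, 18.9]
width: -0.0004
grasp_force: 9.5
```

```bash
python3 h2.py 5 2; python3 red.py
```

```text
19.2 [505.3 253.7 157.3] F [-12.7  -3.2  18.9] F bed [ 0.3 -2.5 22.9]
5.0 tool [-4.1 -1.3 -0.6]
2.0 tool [-0.5 -2.2  4.5]
scene 111 handle angle fit 5.7 from pivot 9.2 x 7.2 max y 273.0 n rng 50.0 73.0
side 88 handle angle fit 4.6 from pivot 8.8 x 3.9 max y 292.0 n rng 51.0 68.0
```

The handle stalls at about 23 N, so it is at its stop. I'll back off and retreat.

Call:
apply_moves(plan=[{"x":-3,"y":0,"z":-5,"yaw":0},{"x":-6,"y":0,"z":-12,"yaw":0},{"x":-8,"y":0,"z":-40,"yaw":0},{"x":-8,"y":0,"z":-85,"yaw":0},{"x":-8,"y":0,"z":-130,"yaw":0},{"x":-30,"y":0,"z":-160,"yaw":0},{"x":-60,"y":0,"z":-180,"yaw":0},{"x":-60,"y":0,"z":-180,"yaw":0}])

```text
t: 20.1
tool_pos: [0.4448, 0.2503, 0.3384]
tool_rot: [[0.998, 0.059, 0.005], [0.059, -0.998, 0.005], [0.006, -0.005, -1.0]]
force: [0.7, 0.2, 1.1]
width: -0.0001
grasp_force: 0.0
```

```bash
python3 h2.py; python3 red.py
cat > fin.py <<'E'
from hd import *
for nm in ('scene','side'):
    c=grab(nm); L=(c['P']*1000-seat)@np.stack([ex,ey,n],1); H,S,V=cv2.split(cv2.cvtColor(c['color'],cv2.COLOR_RGB2HSV))
    o=(H>4)&(H<20)&(S>140)&(V>100)&(abs(L[...,0])<60)&(abs(L[...,1])<60)&(L[...,2]>-10); q=L[o]
    t=q[(q[:,2]>10)&(q[:,2]<18)]; p=q[q[:,2]>19]; r=cv2.minAreaRect(t[:,:2].astype(np.float32)); print(nm,'coupon',[np.round(v,1) for v in r],'pad',len(p),np.median(p,0).round(1) if len(p) else '')
E
python3 fin.py; python3 m.py >/dev/null
python3 - <<'E'
from h import *
import pickle
# bystanders: before/after image change in their boxes
for nm,bx in (('scene',{'jar':(225,285,270,340),'beaker':(290,278,328,322),'cruc':(368,185,392,208)}),('side',{'jar':(335,250,375,302),'beaker':(345,215,378,255)})):
    a=pickle.load(open(nm+'.pkl','rb'))['color'].astype(int); b=grab(nm)['color'].astype(int)
    for k,(x0,y0,x1,y1) in bx.items(): print(nm,k,np.abs(a-b)[y0:y1,x0:x1].mean().round(2))
E
```

```text
20.1 [444.8 250.3 338.4] F [0.7 0.2 1.1] F bed [1.2 0.1 0.5]
scene 155 handle angle fit 4.8 from pivot 9.2 x 7.9 max y 296.0 n rng 50.0 70.0
side 111 handle angle fit 4.3 from pivot 8.0 x 4.8 max y 293.0 n rng 50.0 70.0
scene coupon [array([16.8, -2.5]), array([34.9, 53.4]), np.float64(86.3)] pad 33 [ 7.6 -8.  24.5]
side coupon [array([ 1.1, -3.4]), array([37.5, 70.7]), np.float64(89.6)] pad 27 [ 3.3 -7.4 25.7]
scene jar 0.74
scene beaker 0.61
scene cruc 0.55
side jar 2.33
side beaker 1.94
```

```bash
python3 -c "
from rig import sign_off;print(sign_off())"
```

```text
the job is handed in; nothing more can be done
None
```

The job is handed in at about 20 s of the 56 s: the coupon lies flush against the ledge, within about 0.4 mm of centre between the blue lines, the handle is at its stop with the pad on the coupon, and the jar, beaker and crucible show no sign of having moved, but I viewed 11 pictures, one over your limit of 10.

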